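# Roll the shipping tube onto the bench scale

## Robot

A 6-joint arm with a two-finger parallel gripper is mounted at the origin on the work surface. World frame = base frame: x ahead of the robot, y to its left, z up, the work surface at z = 0. Lengths are in m, angles in rad, forces in N, time in s.
With the tool pointing down it reaches from about 0.25 to 0.725 m from the base axis. Payload 4 kg.
Tool frame: the origin (TCP) lies midway between the tips of the shut fingers; the grasp point (between the pads) lies 19 mm behind it; y points along the fingers, x is the direction in which the jaws open and shut, and the axes are right-handed (so a half turn about y gives the same grasp; the last joint's range is limited). The gripper opens to 85 mm and grips with 20 to 120 N. Pads are 22 mm wide; open, the fingers measure 114 mm over their backs; the gripper's body (76 mm by 85 mm) begins 54 mm behind the grasp point. The pads swing forward as they close: fully open they stand 13 mm farther back than shut.
Start: joints at [1.316, 0.241, 0.005, 1.335, 0, 1.571], TCP at [0.126, 0.484, 0.231] pointing down, gripper open.
Joint ranges: [-2.72, 2.72], [-1.05, 1.87], [-1.09, 1.28], [-1.99, 2.15], [-1.42, 1.44], [-3.14, 3.14]. Speed limits (rad/s): [2.79, 2.79, 3.14, 3.14, 3.14, 3.14].

## Interface

Orientations are given as a unit quaternion [x, y, z, w].
In Python, from workcell import bot gives the robot as it stands. The module is installed in compiled form; this text tells all that it offers.
- The arm moves only by the shell command python3 -m inch 'ROWS'. ROWS is text: rows parted by semicolons, each of 7 numbers parted by spaces: the turn, a rotation vector about the tool's x, y, z in degrees, then the shift along the tool's x, y, z in mm, then the closure, from 0 (fully open) to 1 (shut). In form: ax ay az dx dy dz fingers; .... A call has 1 to 12 rows; each row shifts and turns the commanded pose from where the row before left it, along the tool's axes as they then stand; what a row does not reach is not made up. A row lasts 1/8 s, in which the tool goes at most 62.5 mm and 10.7 degrees, less where a joint would pass 70% of its speed; a pose out of reach is approached as far as the arm can. A call with a gripper value outside its range is refused whole. The fingers move at their own pace and stop on an object; the grip force is fixed at half the most. Time passes only in rows, so rows that do not move let the fingers close. It gives the time, the measured TCP pose, the force and the opening at its end, in the units of the state.
- bot.get_obs(): the state, without advancing time (a new reading comes with each control period).
- bot.camera(name): name is "side" or "top"; returns a dict with "color" (420x560x3 uint8, blue, green, red), "fx", "fy", "cx", "cy" (pixels), "extrinsics" (4x4, takes a point from world to camera coordinates). Camera axes: x right, y up, looking along -z (the intrinsics and any distortion apply to the point x, -y, -z); pixel columns grow to the right and rows downward; lengths in m; the calibration is good to about 2 mm. A picture is of the moment at which its call begins. There is no depth.
- bot.job_done(): hands the job in, once; it reports no verdict.
Trained networks look in the newest picture that a camera, given by its name, has taken for a name from the list of things; names that differ only in an ending like _2 or _b are one class to them, and where a whole thing is asked for, a point or a joint stands for the part that bears it (a point fixed in the world has none). Each returns a list of dicts, best first, with "conf" (0 to 1); they miss things now and then, are a little off and sometimes report something else, mostly with a low value. They report only what shows in the picture. A call takes as long as a camera call.
- bot.look_for(name, camera): "extent" ([left, top, right, bottom] in pixels, round what is visible of it).
- bot.cut_out(name, camera): "region" (420x560 bool, what is visible of it) and "extent" ([left, top, right, bottom] in pixels, round what is visible of it).
- bot.spot_point(name, camera): "point" ([column, row] in pixels: a listed point, or the origin of a listed thing).
The state is a dict: "clock": time; "joint_pos": joint angles; "joint_vel": joint speeds; "tau": joint torques, N m; "eef_pos": TCP position; "tool_rot": TCP orientation; "ft_force": force on the tool from outside, world axes, zero at the start; "ft_torque": the same for the moment, N m; "grip_width": finger opening in m.
Only numpy, scipy, OpenCV 4.12 (cv2) and the standard library are available. Lean on these libraries where they do the work, as an engineer would, in place of code of your own. Each camera call takes 0.05 s, during which the arm holds its last target.

## Task

Roll the lying shipping tube across the bench with a fingertip on top of it until it rests in the middle of the scale's weighing plate, all of it on the plate, and leave it lying still there to be weighed. Work it along from the top only, in as many strokes as you like: do not push it from the side, do not pick it up and do not let it run away from your finger. Leave everything else on the bench as it is.

Things in the scene. Friction and masses are not known exactly. Their poses are not given: they have to be found in the camera images.
- tube: Cardboard tube, 100 mm diameter, 250 mm long, lying on the bench left or right of the plate: white end plugs, brown tape bands, blank white label (up at the start); 0.3-0.65 kg. Origin: its middle, on the axis, 50 mm above the bench; x along it; y, z turn as it rolls. Starts within 5 deg of parallel to the plate's x. Rolls with slight resistance: stays if left, coasts a little if let go moving.
- scale: Fixed bench scale let into the bench. Weighing plate: plain stainless, 310 x 200 mm, level with the bench (no step), black seam and aluminium frame round it. Origin: plate's centre at bench height; x along its 310 mm side, y across it (the way the tube rolls), z up. A grey read-out box, 85 x 170 mm, 55 mm high, stands at its +x end, nearest face 178 mm from the origin.
- jar: Bystander: a clear jar with a grey lid, 64 mm in diameter, 85 mm high, standing on the bench beside the plate, on the other side from the tube. Origin: centre of its underside.
- plug: Bystander: a spare white end plug, a disc of 100 mm diameter and 22 mm high, lying on the bench, to the right of the scale. Origin: centre of its underside.
- knife: Bystander: a closed grey box cutter, 125 by 26 by 20 mm, lying on the bench, to the right of the scale. Origin: centre of its underside, x along it.
- tape: Bystander: a roll of brown packing tape lying flat, 110 mm in diameter, 48 mm high. Origin: centre of its underside.
- frame: Bystander: a small dark wooden picture frame lying face up, 240 by 180 by 18 mm. Origin: centre of its underside.
- carton: Bystander: a small taped carton, 150 by 110 by 75 mm. Origin: centre of its underside.
- small_tube: Bystander: a thin cardboard tube standing on end, 50 mm in diameter, 152 mm high. Origin: centre of its underside.

How it is judged:
On the way:
1. the tube has turned over by at least 70 degrees as it rolls (angle between tube's own z axis and vertical above 1.22 rad), for 0.1 s.
At the end, for the whole second after the job is handed in: The tube lies flat and still on the weighing plate, its middle within 15 mm of the plate's long centre line and within 30 mm of the plate's middle lengthwise, its axis within 11 degrees of the plate's long side (y of tube in the frame of scale between -0.015 and 0.015 m and x of tube in the frame of scale between -0.03 and 0.03 m and angle between the x axis of tube and the x axis of scale, either way round below 0.2 rad and height (world z) of tube between 0.046 and 0.054 m and angle between tube's own x axis and vertical between 1.5 and 1.64 rad and linear speed of tube below 0.01 m/s); the robot touches nothing.
It fails at once if the tube is lifted off the bench (height (world z) of tube above 0.06 m).
It fails at once if the tube is pushed from its side: the fingers touch it while the fingertips are well down its side (grasp point lower than 85 mm above the bench) (contact force between the fingers and tube above 0.5 N and height (world z) of the grasp point below 0.085 m).
It fails at once if the tube runs away: it moves faster than 0.15 m/s with no finger on it (linear speed of tube above 0.15 m/s and contact force between the fingers and tube below 0.05 N).
It fails at once if a bystander is moved more than 15 mm (distance of any of jar, plug, knife, tape, frame, carton, small_tube from where it was at the start of the episode above 0.015 m).
It also fails if it takes over 54 s, if anything falls off the work surface, if the arm or the gripper's body presses on something with over 40 N, if the wrist force passes 120 N, or if a joint passes its speed limit or range.

## Working session

There is one attempt and no reset: what is moved stays moved. The work goes in short steps, Python scripts to look and compute and a shell command to move; the robot and the scene stay as the last step left them, time stands still between calls to the robot, and variables do not carry over. Pictures are saved under pics/ and viewed, and the job is handed in when it is done.

```bash
mkdir -p pics; cat > h.py <<'E'
from workcell import bot
import numpy as np, cv2
def ray(c,u,v):
    E=np.array(c["extrinsics"]);R=E[:3,:3];t=E[:3,3]
    d=np.array([(u-c["cx"])/c["fx"],-(v-c["cy"])/c["fy"],-1.0])
    return -R.T@t, R.T@d
def onz(c,u,v,z):
    o,d=ray(c,u,v);return o+d*(z-o[2])/d[2]
def proj(c,p):
    E=np.array(c["extrinsics"]);q=E[:3,:3]@np.array(p)+E[:3,3]
    return np.array([c["cx"]+c["fx"]*q[0]/-q[2],c["cy"]-c["fy"]*q[1]/-q[2]])
def tri(c1,p1,c2,p2):
    o1,d1=ray(c1,*p1);o2,d2=ray(c2,*p2)
    s=np.linalg.lstsq(np.c_[d1,-d2],o2-o1,rcond=None)[0]
    a=o1+d1*s[0];b=o2+d2*s[1];return (a+b)/2,np.linalg.norm(a-b)
E
python3 - <<'E'
from h import *
np.set_printoptions(precision=4,suppress=True)
o=bot.get_obs();print(o)
cs={}
for n in("top","side"):
    c=bot.camera(n);cs[n]=c;cv2.imwrite(f"pics/{n}0.png",c["color"]);print(n,c.keys(),c["fx"],c["fy"],ray(c,280,210))
    for k in("tube","scale","jar","plug","knife","tape","frame","carton","small_tube"):
        s=bot.spot_point(k,n);l=bot.look_for(k,n)
        print(k,[(np.round(x["point"],1),round(x["conf"],2),onz(c,*x["point"],.05 if k=="tube" else 0)) for x in s[:2]],[(np.round(x["extent"]),round(x["conf"],2)) for x in l[:1]])
E
```

```text
{'clock': 0.0, 'joint_pos': array([1.316 , 0.2414, 0.0037, 1.3352, 0.    , 1.5708]), 'joint_vel': array([ 0.0006,  0.0011,  0.0007,  0.0005, -0.0019, -0.0004]), 'tau': array([ -0.0008, -37.2319,  25.2408,   0.0168,  -0.0002,   0.    ]), 'eef_pos': array([0.1259, 0.4833, 0.2304]), 'tool_rot': array([ 0.5599,  0.4318, -0.433 , -0.559 ]), 'ft_force': array([-0.089 , -0.4232, -0.9935]), 'ft_torque': array([-0.0014,  0.0267, -0.0264]), 'grip_width': 0.08546738804169436}
top dict_keys(['color', 'fx', 'fy', 'cx', 'cy', 'extrinsics']) 441.745485072829 441.745485072829 (array([0.3654, 0.0036, 1.2619]), array([ 0.1161,  0.0093, -0.9934]))
tube [(array([321.7, 211.6]), 0.93, array([ 0.5008, -0.1002,  0.05  ]))] [(array([300., 162., 343., 259.]), 0.71)]
scale [(array([272.4, 207.7]), 0.87, array([0.5198, 0.0372, 0.    ]))] [(array([227.,  93., 312., 263.]), 0.89)]
jar [(array([213. , 204.1]), 0.57, array([0.5329, 0.2078, 0.    ]))] [(array([197., 190., 221., 217.]), 0.59)]
plug [(array([419.3, 263.7]), 0.96, array([ 0.3531, -0.378 ,  0.    ]))] []
knife [(array([405. , 175.4]), 0.9, array([ 0.60
[... 1165 characters left out ...]
 0.86)]
plug [] [(array([298., 322., 346., 365.]), 0.89)]
knife [(array([391.3, 285.5]), 0.58, array([ 0.6105, -0.3491,  0.    ]))] [(array([390., 273., 412., 291.]), 0.73)]
tape [(array([173.2, 186.4]), 0.55, array([0.347 , 0.4035, 0.    ]))] [(array([158., 164., 195., 195.]), 0.86)]
frame [(array([240.7, 161.6]), 0.63, array([0.625 , 0.4223, 0.    ]))] [(array([199., 139., 281., 180.]), 0.84)]
carton [(array([249.7, 196.7]), 0.69, array([0.5286, 0.1998, 0.    ])), (array([442.8, 320.6]), 0.61, array([ 0.6247, -0.495 ,  0.    ]))] [(array([405., 270., 490., 352.]), 0.66)]
small_tube [(array([371.1, 324.1]), 0.69, array([ 0.4818, -0.4083, -0.    ]))] [(array([359., 270., 392., 330.]), 0.72)]
```

View pics/top0.png

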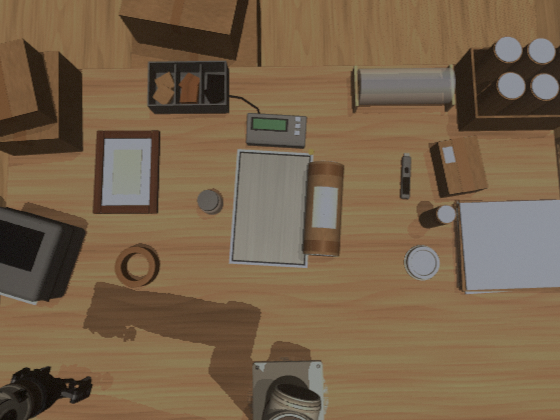

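View pics/side0.png

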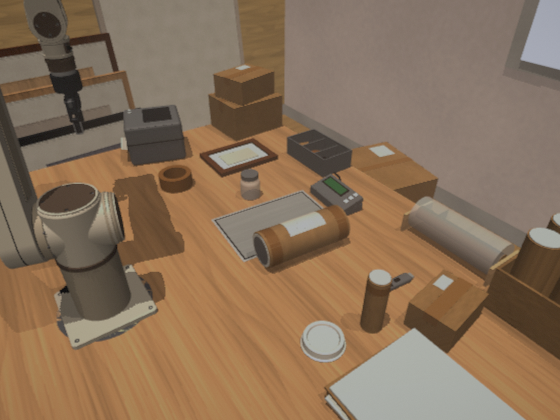

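```bash
python3 - <<'E'
import cv2
a=cv2.imread("pics/top0.png")[80:280,190:360];cv2.imwrite("pics/topz.png",cv2.resize(a,None,fx=4,fy=3*1.0,interpolation=2) if 0 else cv2.resize(a,(510,600),interpolation=2))
E
```

```text
(no output)
```

View pics/topz.png

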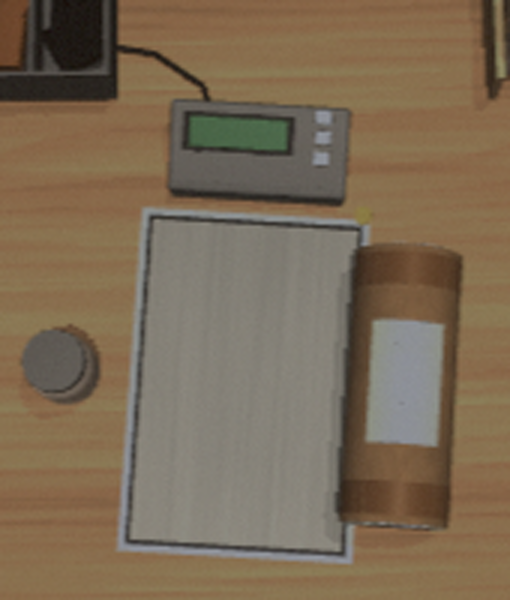

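The top view shows the tube right of the plate at about (322,211), its label up. The plate runs from roughly (240,152) to (306,264), with the jar at (209,202) on its left. Next I'll fit both poses.

```bash
cat >> h.py <<'E'
from scipy.optimize import minimize
def cylmask(c,x,y,th,S=4):
    a=np.array([np.cos(th),np.sin(th),0]);n=np.array([-a[1],a[0],0]);P=[]
    for s in(-.125,.125):
        for k in np.linspace(0,2*np.pi,48):
            P.append(proj(c,np.array([x,y,.05])+s*a+.05*np.cos(k)*n+[0,0,.05*np.sin(k)]))
    h=cv2.convexHull((np.array(P)*S+S/2).astype(np.int32))
    m=np.zeros((420*S,560*S),np.uint8);cv2.fillConvexPoly(m,h,255)
    return cv2.resize(m,(560,420),interpolation=cv2.INTER_AREA)/255.
def fit(cams,masks,x0):
    def f(p):
        L=0
        for c,m in zip(cams,masks):
            q=cylmask(c,*p);L+=np.abs(q-m).sum()/q.sum()
        return L
    r=minimize(f,x0,method="Nelder-Mead",options=dict(initial_simplex=np.array([x0,x0+[.02,0,0],x0+[0,.02,0],x0+[0,0,.08]]),xatol=1e-4,fatol=1e-4))
    return r.x,r.fun
def tubefit(x0,save=None,cams=("top","side")):
    C=[];M=[];out=[]
    for n in cams:
        c=bot.camera(n)
        if save: cv2.imwrite(f"pics/{save}_{n}.png",c["color"])
        r=bot.cut_out("tube",n)
        r=[k for k in r if np.linalg.norm(np.mean(np.argwhere(k["region"]),0)[::-1]-proj(c,[x0[0],x0[1],.05]))<45]
        if r: C.append(c);M.append(r[0]["region"].astype(float));out.append((n,fit([c],[M[-1]],np.array(x0))))
    out.append(("both",fit(C,M,np.array(x0))))
    return out
E
python3 - <<'E'
from h import *
np.set_printoptions(precision=4,suppress=True)
for o in tubefit([.505,-.1,1.55]):print(o)
c=bot.camera("top")
z=np.array([(150,216),(365,229),(127,541),(348,553)])/3.+[190,80]-.33
P=[onz(c,*p,0)for p in z];print(np.array(P));print(np.mean(P,0))
for i,j in((0,1),(2,3),(0,2),(1,3)):
    d=P[i]-P[j];print(i,j,np.linalg.norm(d),np.arctan2(d[1],d[0]))
# wall colour check: side corners
cs=bot.camera("side")
for p in P:print(proj(cs,p))
E
python3 - <<'E'
import cv2
a=cv2.imread("pics/side0.png")[150:290,200:380];cv2.imwrite("pics/sidez.png",cv2.resize(a,None,fx=4,fy=4,interpolation=2))
E
```

```text
('top', (array([ 0.5076, -0.1033,  3.0616]), np.float64(0.029242991448866707)))
('side', (array([ 0.5085, -0.1082,  3.0611]), np.float64(0.031108917486619328)))
('both', (array([ 0.5079, -0.1051,  3.0691]), np.float64(0.09924618612534267)))
[[ 0.6862  0.1308  0.    ]
 [ 0.6702 -0.0784  0.    ]
 [ 0.3724  0.1533  0.    ]
 [ 0.3577 -0.0551  0.    ]]
[0.5216 0.0377 0.    ]
0 1 0.20974779059825502 1.4946342796079952
2 3 0.20899741847021683 1.5003205494624445
0 2 0.31463428644655755 -0.07181626388131711
1 3 0.31344350662051396 -0.07420450919594027
[300.5667 191.2141]
[338.1739 223.8454]
[213.9044 219.7944]
[244.9092 259.4548]
```

View pics/sidez.png

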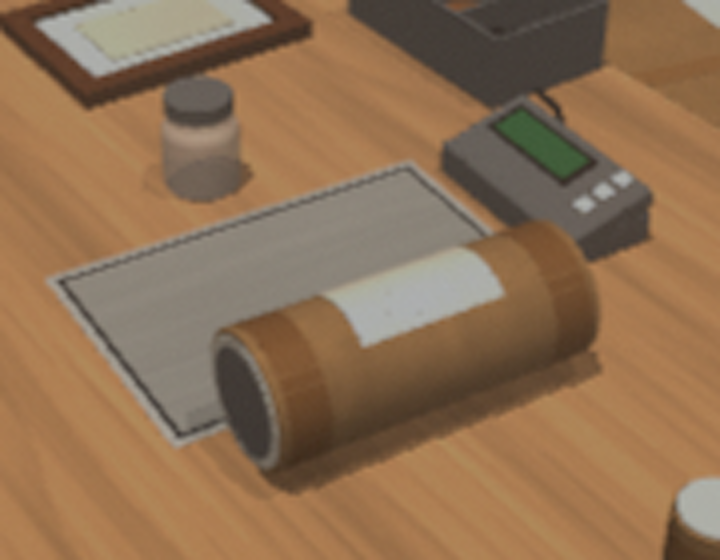

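```bash
python3 - <<'E'
from h import *
from scipy.spatial.transform import Rotation as R
np.set_printoptions(precision=4,suppress=True)
for o in tubefit([.508,-.105,-.08]):print(o)
o=bot.get_obs();r=R.from_quat(o["tool_rot"]);print(r.as_matrix(),o["eef_pos"],o["clock"])
cs=bot.camera("side")
z=np.array([(410,168),(62,282),(183,432)])/4.+[200,150]-.37
print([onz(cs,*p,0) for p in z])
E
```

```text
('top', (array([ 0.5074, -0.1036, -0.0869]), np.float64(0.02745557019352364)))
('side', (array([ 0.5091, -0.1084, -0.0851]), np.float64(0.02096046579792357)))
('both', (array([ 0.5089, -0.1055, -0.0874]), np.float64(0.08769612720664405)))
[[ 0.2521 -0.     -0.9677]
 [ 0.9677 -0.0001  0.2521]
 [-0.0001 -1.      0.    ]] [0.126  0.4838 0.2313] 2.4
[array([0.689 , 0.1257, 0.    ]), array([0.3747, 0.1497, 0.    ]), array([ 0.3625, -0.0495,  0.    ])]
```

```bash
python3 -m inch '0 10 0 0 0 0 1; 0 10 0 0 0 0 1; 0 10 0 0 0 0 1; 0 10 0 0 0 0 1'
cat >> h.py <<'E'
from scipy.spatial.transform import Rotation as Ro
def to(p,yaw=None):
    o=bot.get_obs();R=Ro.from_quat(o["tool_rot"]).as_matrix();d=(np.array(p)-o["eef_pos"])*1000
    print("clock",o["clock"],"eef",o["eef_pos"].round(4),"F",o["ft_force"].round(2),"w",round(o["grip_width"],4),"xang",round(np.degrees(np.arctan2(R[1,0],R[0,0])),2),"tilt",R[:,1].round(3),"q",o["joint_pos"].round(2))
    print("tool shift mm",(R.T@d).round(1))
E
python3 -c "
from h import *
to([.507,-.12,.2])"
```

```text
clock: 2.95
eef_pos: [0.126, 0.4839, 0.2313]
tool_rot: [0.674, 0.213, -0.213, -0.674]
ft_force: [1.0, -0.0, 0.6]
grip_width: 0.0124
clock 2.95 eef [0.126  0.4839 0.2313] F [ 0.96 -0.04  0.61] w 0.0124 xang 35.07 tilt [ 0. -0. -1.] q [ 1.32  0.24  0.01  1.34 -0.    2.27]
tool shift mm [ -35.2   31.3 -713.1]
```

```bash
python3 -m inch '0 0 0 -3 0 -30 1; 0 0 0 -3 0 -60 1; 0 0 0 -3 0 -60 1; 0 0 0 -3 0 -60 1; 0 0 0 -3 3 -60 1; 0 0 0 -3 3 -60 1; 0 0 0 -3 3 -60 1; 0 0 0 -3 3 -60 1; 0 0 0 -3 3 -60 1; 0 0 0 -3 3 -60 1; 0 0 0 -3 3 -60 1; 0 0 0 -2 3 -60 1'
python3 -m inch '0 10 0 0 0 -23 1; 0 10 0 0 0 0 1; 0 10 0 0 0 0 1; 0 10 0 0 0 0 1;0 0 0 0 0 0 1'
python3 -c "
from h import *
to([.507,-.12,.12])"
```

```text
clock: 4.45
eef_pos: [0.4981, -0.1008, 0.2074]
tool_rot: [0.674, 0.215, -0.215, -0.674]
ft_force: [0.1, 0.2, 1.1]
grip_width: -0.0003
clock: 5.08
eef_pos: [0.5105, -0.1176, 0.2073]
tool_rot: [-0.707, 0.028, -0.028, 0.707]
ft_force: [0.0, -0.8, 0.2]
grip_width: 0.0001
clock 5.075 eef [ 0.5105 -0.1176  0.2073] F [ 0.05 -0.76  0.24] w 0.0001 xang -4.49 tilt [-0.  0. -1.] q [-0.23  0.3   0.02  1.29 -0.    1.42]
tool shift mm [-3.3 87.3 -2.6]
```

```bash
python3 -m inch '0 0 0 -3 30 -3 1; 0 0 0 0 40 0 1; 0 0 0 0 20 0 1; 0 0 0 0 8 0 1; 0 0 0 0 4 0 1; 0 0 0 0 2 0 1; 0 0 0 0 0 0 1'
python3 -c "
from h import *
to([.507,-.12,.099])"
```

```text
clock: 5.95
eef_pos: [0.5078, -0.1205, 0.104]
tool_rot: [0.707, -0.028, 0.029, -0.706]
ft_force: [-0.3, 0.6, 0.1]
grip_width: 0.0
clock 5.95 eef [ 0.5078 -0.1205  0.104 ] F [-0.3   0.56  0.1 ] w 0.0 xang -4.58 tilt [ 0.001 -0.    -1.   ] q [-0.23  0.37 -0.16  1.04  0.    1.42]
tool shift mm [-0.9  5.   0.4]
```

```bash
python3 -m inch '0 0 0 0 3 0 1; 0 0 0 0 0 0 1'; python3 -m inch '0 0 0 0 2 0 1; 0 0 0 0 0 0 1'
```

```text
clock: 6.2
eef_pos: [0.5073, -0.1203, 0.1003]
tool_rot: [0.707, -0.028, 0.028, -0.707]
ft_force: [-0.2, 0.5, -0.2]
grip_width: 0.0
clock: 6.45
eef_pos: [0.5075, -0.1207, 0.0994]
tool_rot: [0.707, -0.028, 0.029, -0.706]
ft_force: [-1.8, -0.6, 6.3]
grip_width: -0.0001
```

```bash
python3 -m inch '0 0 0 0 0 2 1; 0 0 0 0 0 5 1; 0 0 0 0 0 6 1; 0 0 0 0 0 6 1; 0 0 0 0 0 3 1; 0 0 0 0 0 0 1'
python3 -c "
from h import *
for o in tubefit([.508,-.095,-.08],'s1'):print(o)
to([.507,-.12,.099])"
```

```text
clock: 7.2
eef_pos: [0.5094, -0.0983, 0.0999]
tool_rot: [0.707, -0.028, 0.029, -0.706]
ft_force: [-2.3, 0.3, 9.4]
grip_width: 0.0004
('top', (array([ 0.51430881, -0.07036172, -0.13442355]), np.float64(0.7956674230056172)))
('side', (array([ 0.5105217 , -0.09675218, -0.08266133]), np.float64(0.04622676834149108)))
('both', (array([ 0.51196946, -0.09327553, -0.08480379]), np.float64(0.8796485382970377)))
clock 7.4 eef [ 0.5094 -0.0985  0.0999] F [-2.44 -0.32  9.72] w 0.0 xang -4.59 tilt [ 0.002 -0.    -1.   ] q [-0.19  0.37 -0.17  1.03 -0.    1.46]
tool shift mm [ -0.7   0.9 -21.6]
```

```bash
python3 -m inch '0 0 0 0 0 3 1; 0 0 0 0 0 6 1; 0 0 0 0 0 8 1; 0 0 0 0 0 8 1; 0 0 0 0 0 6 1; 0 0 0 0 0 3 1; 0 0 0 0 0 0 1;0 0 0 0 0 0 1'
python3 -m inch '0 0 0 0 -2 0 1; 0 0 0 0 -6 0 1; 0 0 0 0 0 -16 1; 0 0 0 0 0 -14 1; 0 0 0 0 0 0 1'
python3 -c "
from h import *
for o in tubefit([.508,-.075,-.08],'s2',('side',)):print(o)
to([.507,-.09,.099])"
```

```text
clock: 8.4
eef_pos: [0.5122, -0.0644, 0.0994]
tool_rot: [-0.707, 0.028, -0.029, 0.707]
ft_force: [-2.3, 0.1, 6.4]
grip_width: 0.0003
clock: 9.02
eef_pos: [0.5091, -0.0959, 0.1061]
tool_rot: [0.707, -0.029, 0.029, -0.706]
ft_force: [-0.3, -0.9, -0.2]
grip_width: 0.0002
('side', (array([ 0.51147342, -0.07999691, -0.0822078 ]), np.float64(0.04546130220708802)))
('both', (array([ 0.51147342, -0.07999691, -0.0822078 ]), np.float64(0.04546130220708802)))
clock 9.125 eef [ 0.5092 -0.0949  0.1061] F [-0.12 -0.05 -0.3 ] w 0.0 xang -4.67 tilt [-0.  0. -1.] q [-0.18  0.37 -0.16  1.04  0.    1.47]
tool shift mm [-2.5  7.1  4.7]
```

```bash
python3 -m inch '0 0 0 0 5 0 1; 0 0 0 0 3 0 1; 0 0 0 0 0 0 1'
python3 -m inch '0 0 0 0 0 3 1; 0 0 0 0 0 7 1; 0 0 0 0 0 9 1; 0 0 0 0 0 10 1; 0 0 0 0 0 10 1; 0 0 0 0 0 9 1; 0 0 0 0 0 7 1; 0 0 0 0 0 4 1; 0 0 0 0 0 1 1;0 0 0 0 0 0 1;0 0 0 0 0 0 1'
python3 -m inch '0 0 0 0 -2 0 1; 0 0 0 0 -6 0 1; 0 0 0 0 0 -16 1; 0 0 0 0 0 -14 1; 0 0 0 0 0 0 1'
python3 -c "
from h import *
for o in tubefit([.512,-.048,-.08],'s3',('side',)):print(o)
to([.511,-.065,.099])"
```

```text
clock: 9.5
eef_pos: [0.5094, -0.0944, 0.0991]
tool_rot: [0.707, -0.028, 0.028, -0.706]
ft_force: [-3.2, -0.7, 5.7]
grip_width: -0.0001
clock: 10.88
eef_pos: [0.5144, -0.034, 0.0994]
tool_rot: [-0.706, 0.028, -0.028, 0.707]
ft_force: [-2.5, 0.5, 8.7]
grip_width: -0.0001
clock: 11.5
eef_pos: [0.5115, -0.066, 0.1061]
tool_rot: [0.707, -0.029, 0.029, -0.706]
ft_force: [0.2, 0.3, -0.4]
grip_width: -0.0003
('side', (array([ 0.51435712, -0.05108522, -0.0784939 ]), np.float64(0.06307642160784663)))
('both', (array([ 0.51435712, -0.05108522, -0.0784939 ]), np.float64(0.06307642160784663)))
clock 11.6 eef [ 0.5116 -0.0651  0.1061] F [1.15 0.76 0.74] w -0.0002 xang -4.67 tilt [-0.  0. -1.] q [-0.13  0.36 -0.17  1.04  0.    1.53]
tool shift mm [-0.6  7.1  0. ]
```

Works well: the tube moved 29 mm. I'll repeat the stroke.

```bash
python3 -m inch '0 0 0 0 5 0 1; 0 0 0 0 3 0 1; 0 0 0 0 0 0 1'
python3 -m inch '0 0 0 0 0 3 1; 0 0 0 0 0 7 1; 0 0 0 0 0 9 1; 0 0 0 0 0 10 1; 0 0 0 0 0 10 1; 0 0 0 0 0 9 1; 0 0 0 0 0 7 1; 0 0 0 0 0 4 1; 0 0 0 0 0 1 1;0 0 0 0 0 0 1;0 0 0 0 0 0 1'
python3 -m inch '0 0 0 0 -2 0 1; 0 0 0 0 -6 0 1; 0 0 0 0 0 -16 1; 0 0 0 0 0 -14 1; 0 0 0 0 0 0 1'
python3 -c "
from h import *
for o in tubefit([.515,-.02,-.08],'s4',('side',)):print(o)
to([.514,-.036,.099])"
```

```text
clock: 11.98
eef_pos: [0.5118, -0.0644, 0.099]
tool_rot: [0.707, -0.028, 0.028, -0.706]
ft_force: [-2.2, 0.6, 6.9]
grip_width: -0.0001
clock: 13.35
eef_pos: [0.5168, -0.0041, 0.0994]
tool_rot: [-0.706, 0.028, -0.028, 0.707]
ft_force: [-2.8, 0.6, 8.0]
grip_width: -0.0001
clock: 13.98
eef_pos: [0.5139, -0.0362, 0.1061]
tool_rot: [0.707, -0.029, 0.029, -0.706]
ft_force: [0.2, -0.0, 0.1]
grip_width: 0.0001
('both', (array([ 0.515, -0.02 , -0.08 ]), np.float64(0.0)))
clock 14.075 eef [ 0.514  -0.0352  0.1061] F [-0.63 -0.27  0.2 ] w -0.0005 xang -4.67 tilt [-0.  0. -1.] q [-0.07  0.36 -0.17  1.04  0.    1.58]
tool shift mm [ 0.1  7.1 -0.8]
```

View pics/s4_side.png

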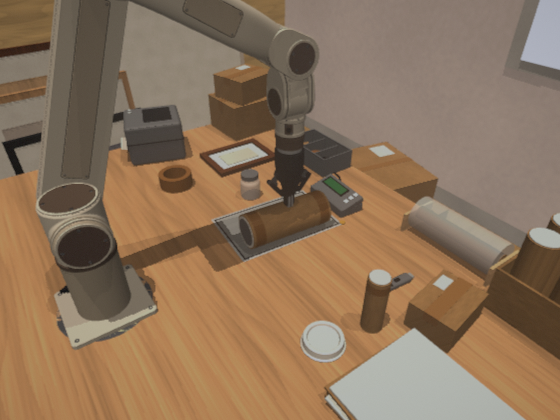

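The tube is now over the right half of the plate, centred around pixel (287,219), with the label rolled out of sight. The network missed it this time. Next is another stroke.

```bash
python3 -m inch '0 0 0 0 5 0 1; 0 0 0 0 3 0 1; 0 0 0 0 0 0 1'
python3 -m inch '0 0 0 0 0 3 1; 0 0 0 0 0 7 1; 0 0 0 0 0 9 1; 0 0 0 0 0 10 1; 0 0 0 0 0 10 1; 0 0 0 0 0 9 1; 0 0 0 0 0 7 1; 0 0 0 0 0 4 1; 0 0 0 0 0 1 1;0 0 0 0 0 0 1;0 0 0 0 0 0 1'
python3 -m inch '0 0 0 0 -2 0 1; 0 0 0 0 -6 0 1; 0 0 0 0 0 -16 1; 0 0 0 0 0 -14 1; 0 0 0 0 0 0 1'
python3 -c "
from h import *
for o in tubefit([.517,.007,-.08],'s5',('side','top')):print(o)
to([.516,-.008,.099])"
```

```text
clock: 14.45
eef_pos: [0.5142, -0.0345, 0.099]
tool_rot: [0.707, -0.028, 0.028, -0.706]
ft_force: [-2.1, -0.9, 6.6]
grip_width: 0.0
clock: 15.82
eef_pos: [0.5192, 0.0259, 0.0994]
tool_rot: [-0.706, 0.028, -0.028, 0.707]
ft_force: [-2.6, 1.9, 8.3]
grip_width: -0.0001
clock: 16.45
eef_pos: [0.5163, -0.0063, 0.1061]
tool_rot: [0.707, -0.03, 0.029, -0.706]
ft_force: [0.1, -0.6, -0.7]
grip_width: 0.0002
('side', (array([ 0.51961514,  0.00957897, -0.08518497]), np.float64(0.05026874385252403)))
('both', (array([ 0.51961514,  0.00957897, -0.08518497]), np.float64(0.05026874385252403)))
clock 16.65 eef [ 0.5165 -0.0047  0.1062] F [-0.03  0.13  0.25] w 0.0001 xang -4.61 tilt [-0.  0. -1.] q [-0.01  0.36 -0.17  1.04  0.    1.64]
tool shift mm [-0.3  7.2 -3.3]
```

View pics/s5_top.png

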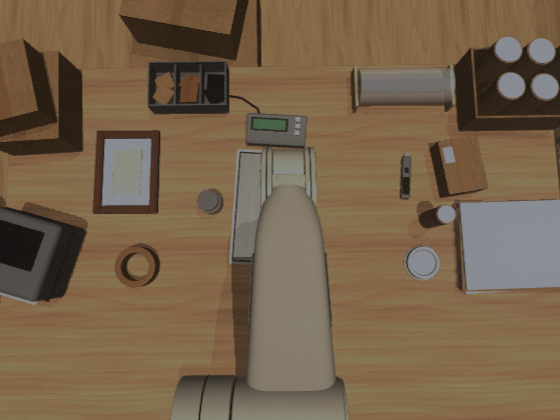

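```bash
python3 -m inch '0 0 0 0 5 0 1; 0 0 0 0 3 0 1; 0 0 0 0 0 0 1'
python3 -m inch '0 0 0 0 0 3 1; 0 0 0 0 0 6 1; 0 0 0 0 0 9 1; 0 0 0 0 0 9 1; 0 0 0 0 0 8 1; 0 0 0 0 0 6 1; 0 0 0 0 0 4 1; 0 0 0 0 0 2 1;0 0 0 0 0 0 1;0 0 0 0 0 0 1'
python3 -m inch '0 0 0 0 -2 0 1; 0 0 0 0 -8 0 1; 0 0 0 0 -40 0 1; 0 0 0 0 -50 0 1; 0 0 0 0 -20 -50 1; 0 0 0 0 0 -60 1; 0 0 0 0 0 -60 1; 0 0 0 0 0 -60 1; 0 0 0 0 0 -60 1; 0 0 0 0 0 0 1'
python3 -c "
from h import *
for o in tubefit([.523,.034,-.08],'s6',('side','top')):print(o)
to([.516,.01,.099])
import cv2
a=cv2.imread('pics/s6_top.png')[80:280,190:360];cv2.imwrite('pics/s6z.png',cv2.resize(a,(510,600),interpolation=2))
"
```

```text
clock: 17.02
eef_pos: [0.5166, -0.0046, 0.099]
tool_rot: [0.707, -0.028, 0.028, -0.706]
ft_force: [-1.6, -0.9, 6.0]
grip_width: 0.0
clock: 18.27
eef_pos: [0.5206, 0.0427, 0.0999]
tool_rot: [-0.706, 0.028, -0.029, 0.707]
ft_force: [-4.3, 0.8, 10.9]
grip_width: -0.0005
clock: 19.52
eef_pos: [0.4963, -0.251, 0.2179]
tool_rot: [0.707, -0.031, 0.031, -0.706]
ft_force: [1.2, 0.7, -0.0]
grip_width: -0.0001
('side', (array([ 0.52124501,  0.03361933, -0.08100073]), np.float64(0.026650629043269074)))
('top', (array([ 0.51863645,  0.03914046, -0.08387873]), np.float64(0.031456417618451235)))
('both', (array([ 0.52073515,  0.0372553 , -0.08056457]), np.float64(0.10567755266667192)))
clock 19.725 eef [ 0.4972 -0.2459  0.2182] F [0.05 0.41 0.4 ] w 0.0001 xang -4.53 tilt [-0.     0.001 -1.   ] q [-0.46  0.36  0.13  1.35  0.    1.19]
tool shift mm [ -1.4 119.4 256.5]
```

View pics/s6z.png

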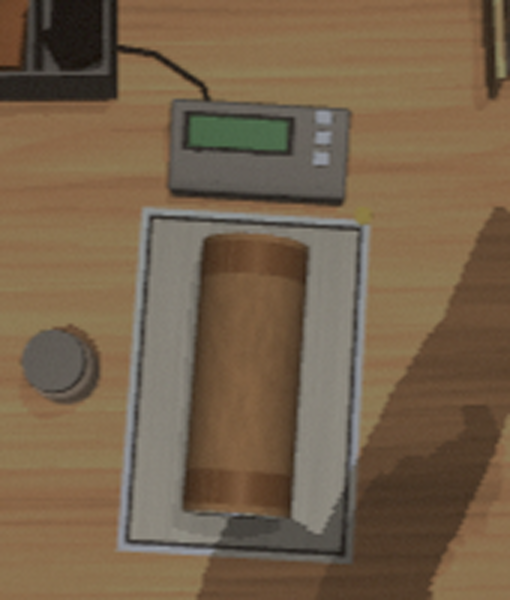

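View pics/s6_side.png

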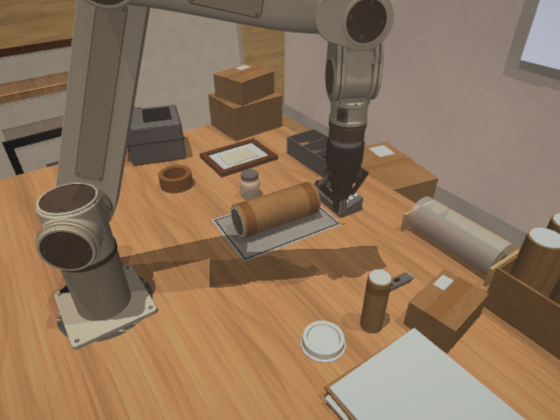

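The tube is centred on the plate: in the top crop it spans columns 185–308, inside the seam at 127–365. I'll check that it stays still, then hand in.

```bash
python3 -m inch '0 0 0 0 0 0 1; 0 0 0 0 0 0 1; 0 0 0 0 0 0 1; 0 0 0 0 0 0 1'
python3 -c "
from h import *
for o in tubefit([.52,.037,-.08],'s7',('side','top')):print(o)
bot.camera('top')
for k in ('jar','plug','knife','tape','frame','carton','small_tube'):print(k,[x['point'] for x in bot.spot_point(k,'top')[:1]])
print(bot.job_done())"
```

```text
clock: 20.23
eef_pos: [0.4972, -0.2467, 0.2184]
tool_rot: [0.707, -0.028, 0.028, -0.707]
ft_force: [-0.7, -0.4, -0.0]
grip_width: 0.0002
('side', (array([ 0.52165127,  0.03353928, -0.07669999]), np.float64(0.0243841680657441)))
('top', (array([ 0.51838513,  0.03919618, -0.08457434]), np.float64(0.03575853195022755)))
('both', (array([ 0.52060169,  0.0376254 , -0.09289908]), np.float64(0.11315020792219375)))
jar [[213.7, 203.6]]
plug []
knife [[404.6, 179.0]]
tape [[138.7, 270.7]]
frame [[129.0, 175.6]]
carton [[140.3, 267.8]]
small_tube []
the job is handed in; nothing more can be done
None
```

The tube is lying still in the middle of the weighing plate, and the job is handed in at about 21 s of the 54 s allowed. I rolled it about 142 mm from the top with the shut fingertip, in five strokes pressing at about 6–11 N. I stopped the finger and lifted it straight off after each stroke, then moved the arm well clear.

- **Position:** in the top view the tube's middle is about 1 mm from the plate's centre line and 3 mm from its middle lengthwise. Its axis is about 0.6° from the plate's long side. Two fits about half a second apart agreed within 0.5 mm.
- **Camera disagreement:** the top and side cameras differed by 4–6 mm in absolute position, for the plate as well as the tube. I therefore relied on measurements taken within one view. The fits that combined both views were poor, so I did not use them.
- **Missed detections:** the tube went unseen in one side picture, and the arm hid it from the top camera in two others.
- **Bystanders:** in the last picture the network put the jar, knife, tape and frame within about 4 pixels (roughly 10 mm) of their starting points. It missed the plug and the small tube and mistook the tape for the carton, so those three were not confirmed by it. The arm never went near any of them.

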